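Weigh the tin of brass bushings on the hook scale

ROBOT

A 7-joint arm with a two-finger parallel gripper is mounted at the origin on the work surface. World frame = base frame: x ahead of the robot, y to its left, z up, the work surface at z = 0. Lengths are in mm, angles in rad, forces in N, time in s.
With the tool pointing down it reaches from about 375 to 925 mm from the base axis. Payload 3.1 kg.
Tool frame: the origin (TCP) lies midway between the tips of the shut fingers; the grasp point (between the pads) lies 19 mm behind it (tcp_to_grasp is the distance from the TCP to the grasp point, in mm); z points along the fingers, y is the direction in which the jaws open and shut (so a half turn about z gives the same grasp; the last joint's range is limited). The gripper opens to 85 mm and grips with 20 to 120 N. Pads are 22 mm wide; open, the fingers measure 114 mm over their backs; the gripper's body (76 mm by 85 mm) begins 54 mm behind the grasp point. The pads swing forward as they close: fully open they stand 13 mm farther back than shut.
Start: joints at [-1.304, 0.383, 0.044, 1.598, -0.018, 1.161, -0.05], TCP at [231.873, 607.238, 208.169] pointing down, gripper open.
Joint ranges: [-2.61, 2.61], [-0.41, 2.15], [-1.48, 1.57], [0, 2.5], [-1.57, 4.71], [0.05, 1.97], [-2.85, 2.85]. Speed limits (rad/s): [2.79, 2.79, 3.14, 3.14, 3.14, 3.14, 3.14].

INTERFACE

Orientations are given as a unit quaternion [w, x, y, z].
In Python, from station import get_obs, read_camera, close_job, boxes_of, tcp_to_grasp gives the robot as it stands.
- The arm moves only by the tool apply_moves, never from a script. Its arguments are lists of equal length, an entry for each row: "jaw": the opening, from 0 (shut) to 1 (fully open); "offset": the shift along the tool's x, y, z in cm, a list of three; "dr": the turn, a rotation vector about the tool's x, y, z in rad, a list of three. A call has 1 to 5 rows; each row is the pose to reach, as a shift and turn from the pose commanded when the call began, along the tool's axes at that moment; what a row does not reach only later rows make up. A row lasts 1/12 s, in which the tool goes at most 41.7 mm and 7.16 degrees, less where a joint would pass 70% of its speed; a pose out of reach is approached as far as the arm can. A call with a gripper value outside its range is refused whole. The fingers move at their own pace and stop on an object; "squeeze" is the grip in N (left out, the last holds). Time passes only in rows, so rows that repeat a pose let the fingers close. It gives the time, the measured TCP pose, the force and the opening at its end, in the units of the state.
- get_obs(): the state, without advancing time (a new reading comes with each control period).
- read_camera(name): name is "side" or "top"; returns a dict with "img" (420x560x3 uint8, blue, green, red), "fov_y" (degrees; the focal length in pixels is half the picture's height over the tangent of half this angle, whatever the lens; pixels are square), "cx", "cy" (the principal point, pixels), "dist_coeffs" ([k1, k2, p1, p2, k3] as OpenCV has them; the pictures are not rectified), "R" (3x3) and "t" (3): a world point X has camera coordinates R X + t. Camera axes: x right, y down, z forward; pixel columns grow to the right and rows downward; lengths in mm; the calibration is good to about 2 mm. A picture is of the moment at which its call begins. There is no depth.
- close_job(): hands the job in, once; it reports no verdict.
Trained networks look in a picture, given as the dict that the camera call returned (one of the last four; its "shot" number tells which), for a name from the list of things; names that differ only in an ending like _2 or _b are one class to them, and where a whole thing is asked for, a point or a joint stands for the part that bears it (a point fixed in the world has none). Each returns a list of dicts, best first, with "confidence" (0 to 1); they miss things now and then, are a little off and sometimes report something else, mostly with a low value. They report only what shows in the picture. A call takes as long as a camera call.
- boxes_of(picture, query): "extent" ([left, top, right, bottom] in pixels, round what is visible of it).
The state is a dict: "t": time; "joint_pos": joint angles; "qd": joint speeds; "joint_efforts": joint torques, N m; "eef_pos": TCP position; "tool_rot": TCP orientation; "ft_force": force on the tool from outside, world axes, zero at the start; "ft_torque": the same for the moment, N m; "gripper_width": finger opening in mm.
Only numpy, scipy, OpenCV 4.12 (cv2) and the standard library are available. Lean on these libraries where they do the work, as an engineer would, in place of code of your own. Each camera call takes 0.05 s, during which the arm holds its last target.

TASK

Hang the blue tin of brass bushings by its bail on the sprung hook of the scale. Keep hold of it while you lower it slowly until the scale carries it, never letting it drop onto the spring, then let go so that the tin hangs free and the pointer settles. Leave the yellow tin where it stands.

Things in the scene. Friction and masses are not known exactly. Their poses are not given: they have to be found in the camera images.
- blue_tin: Open blue tin, 80 mm wide, 60 high, 0.38-0.54 kg, brass bushings fixed inside. Rigid 8 mm wire bail in its x-z plane: legs at x = ±43, level crossbar along x, underside 114 mm high. The 54 x 78 mm opening above the rim is passed along y. Red 20 x 20 mm grip block on top, 122-165 mm high: grip near 150, fingers closing along x to clear the hook. Origin: underside centre, z up. Yaw within ±0.5 rad.
- hook_seat (a point): Top of the hook's 30 mm level seat; the crossbar rests here, tin x along this x (either way). 10 mm orange bar along y, z up: from a grey column (330 mm high, face 128 mm off at -y; pointer on its +x side) it dips 10 mm to the seat, then rises at +y to the open tip, 40 mm off, 14 mm up. Put the bail over the tip from +y. Moves with the hook; 220 mm above bench when empty. Yaw within ±0.3.
- scale_hook (a joint): Travel of hook and pointer downwards, m: 0 empty, stop at 0.075. Spring 150 N/m, preload 0.15 N, light damping: the tin pulls it down 24 to 35 mm; let go suddenly it drops fast and bobs.
- yellow_tin: A tin of the same shape and size, but yellow with steel bushings and a black grip block; a bystander. Origin: centre of its underside.

How it is judged (in metres and radians):
On the way:
1. the tin is lowered onto the hook while still held, until the spring has given at least 10 mm (value of joint scale_hook above 0.01 m and contact force between the fingers and blue_tin above 1 N and horizontal distance between blue_tin and hook_seat below 0.035 m and height (world z) of blue_tin above 0.03 m), for 0.1 s.
At the end, for the whole second after the job is handed in: The blue tin hangs by its crossbar in the hook's seat (crossbar's middle within 25 mm of the seat point along x and y), within 15 degrees of upright, swinging slower than 60 mm/s, and the pointer stands still (under 20 mm/s) 18 to 45 mm below zero (x of hook_seat in the frame of blue_tin between -0.025 and 0.025 m and y of hook_seat in the frame of blue_tin between -0.025 and 0.025 m and z of hook_seat in the frame of blue_tin between 0.098 and 0.123 m and angle between blue_tin's own z axis and vertical below 0.26 rad and value of joint scale_hook between 0.018 and 0.045 m and velocity of joint scale_hook between -0.02 and 0.02 m/s and linear speed of blue_tin below 0.06 m/s); the robot touches nothing.
It fails at once if the load is dropped onto the spring (hook moving down faster than 180 mm/s) (velocity of joint scale_hook above 0.18 m/s).
It fails at once if the yellow tin is moved more than 30 mm (distance of yellow_tin from where it was at the start of the episode above 0.03 m).
It also fails if it takes over 51 s, if anything falls off the work surface, if the arm or the gripper's body presses on something with over 40 N, if the wrist force passes 120 N, or if a joint passes its speed limit or range.

## Working session

There is one attempt and no reset: what is moved stays moved. The work goes in short steps, Python scripts to look and compute and a tool call to move; the robot and the scene stay as the last step left them, time stands still between calls to the robot, and variables do not carry over. Pictures are saved under pics/ and viewed, and the job is handed in when it is done.

Besides the shell and the picture viewer there is one more tool, called after ">>>" by a JSON object that holds its "name" and its "arguments", one argument or row to a line. apply_moves: Moves the arm, as the interface text tells. Its arguments: {"type":"object","properties":{"jaw":{"type":"array","items":{"type":"number"}},"offset":{"type":"array","items":{"type":"array","items":{"type":"number"}}},"dr":{"type":"array","items":{"type":"array","items":{"type":"number"}}},"squeeze":{"type":"number"}},"required":["jaw","offset","dr"]}

```bash
mkdir -p pics; ls
python3 - <<'E'
from station import *
import cv2,pickle
print(get_obs(), tcp_to_grasp)
for n in("side","top"):
    p=read_camera(n); cv2.imwrite(f"pics/{n}0.png",p["img"]); pickle.dump(p,open(f"{n}0.pkl","wb"))
    print(n,{k:v for k,v in p.items() if k!="img"})
    for q in("blue_tin","hook_seat","scale_hook","yellow_tin"): print(q,boxes_of(p,q)[:3])
E
```

```text
pics
{'t': 0.0, 'joint_pos': array([-1.30381097,  0.38387441,  0.04384456,  1.59957056, -0.0178719 ,
        1.16117696, -0.04993143]), 'qd': array([ 0.00205335,  0.00071596, -0.00054595, -0.00079946,  0.00108423,
       -0.00117873, -0.00025467]), 'joint_efforts': array([-2.77877245e-05, -4.33460712e+01,  1.02429327e+00, -2.49513048e+01,
        1.05471094e-02,  1.14821395e-02, -9.38930043e-06]), 'eef_pos': array([231.55445323, 606.29136347, 206.76352679]), 'tool_rot': array([-1.53502172e-04,  1.81358444e-01,  9.83416177e-01, -1.30948486e-03]), 'ft_force': array([ 0.18763696,  0.56081283, -0.7916772 ]), 'ft_torque': array([ 0.02978701, -0.01912189, -0.03217248]), 'gripper_width': 85.63619426916775} 18.700000000000003
side {'fov_y': 46.232157463018225, 'cx': 277.33758600404735, 'cy': 218.89705837799846, 'dist_coeffs': array([-0.09752565,  0.        ,  0.        ,  0.        ,  0.        ]), 'R': array([[-0.98765375, -0.15608874,  0.01328062],
       [-0.12584609,  0.74008356, -0.66063537],
       [ 0.09328898, -0.65415031, -0.75058946]]), 't': array([ 524.36032649,  187.90208425, 102
[... 301 characters left out ...]
dence': 0.86}]
top {'fov_y': 46.34022112227626, 'cx': 270.2818496923642, 'cy': 207.69875799971138, 'dist_coeffs': array([-0.12653154,  0.        ,  0.        ,  0.        ,  0.        ]), 'R': array([[-0.00437596, -0.99998881, -0.00179619],
       [-0.99112998,  0.00457576, -0.13281725],
       [ 0.13282398,  0.00119906, -0.99113892]]), 't': array([ -41.82007343,  577.70168763, 1084.91945811]), 'shot': 2}
blue_tin [{'extent': [194.7, 218.4, 232.0, 262.7], 'confidence': 0.57}]
hook_seat [{'extent': [327.0, 194.1, 417.2, 217.6], 'confidence': 0.95}]
scale_hook [{'extent': [323.7, 195.4, 415.2, 218.1], 'confidence': 0.76}]
yellow_tin [{'extent': [150.9, 159.8, 191.2, 209.1], 'confidence': 0.7}]
```

Run:
```python
import cv2
a=cv2.imread("pics/side0.png");b=cv2.imread("pics/top0.png")
cv2.imwrite("pics/s1.png",cv2.resize(a[60:400,140:420],None,fx=1.75,fy=1.75,interpolation=2)[:600])
cv2.imwrite("pics/t1.png",cv2.resize(b[130:290,130:450],None,fx=2.5,fy=2.5,interpolation=2))
```

```text
(no output)
```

View pics/s1.png

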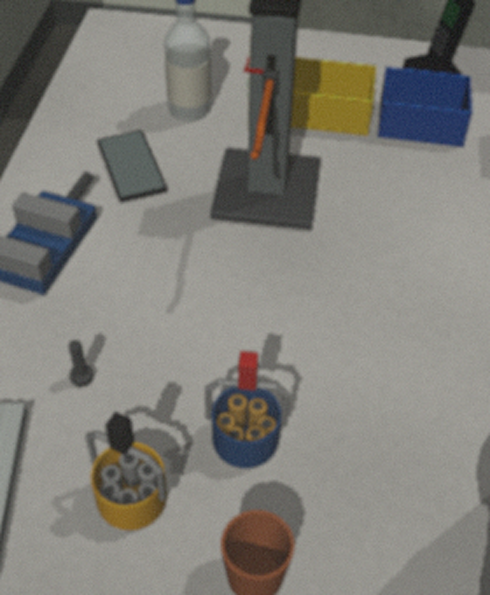

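View pics/t1.png

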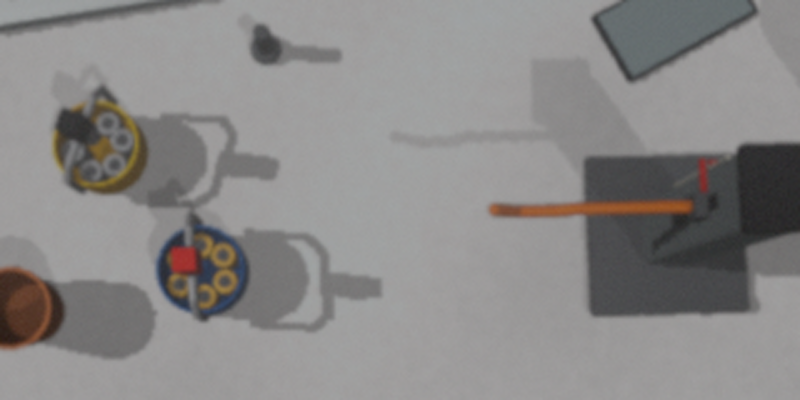

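View pics/side0.png

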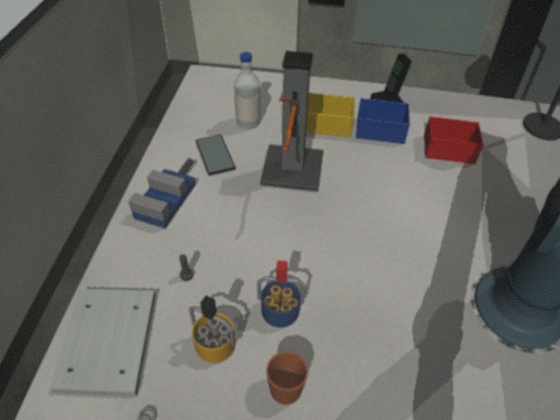

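```bash
cat > h.py <<'E'
import numpy as np,cv2,pickle
def K(p):
    f=p["img"].shape[0]/2/np.tan(np.radians(p["fov_y"])/2)
    return np.array([[f,0,p["cx"]],[0,f,p["cy"]],[0,0,1.]])
def proj(p,X):
    X=np.asarray(X,float).reshape(-1,1,3)
    return cv2.projectPoints(X,cv2.Rodrigues(p["R"])[0],p["t"],K(p),p["dist_coeffs"])[0].reshape(-1,2)
def ray(p,uv):
    u=cv2.undistortPoints(np.array(uv,float).reshape(-1,1,2),K(p),p["dist_coeffs"]).reshape(-1,2)
    d=np.c_[u,np.ones(len(u))]@p["R"]
    return -p["R"].T@p["t"],d
def atz(p,uv,z):
    c,d=ray(p,uv); return c+d*((z-c[2])/d[:,2])[:,None]
def tri(ps,uvs):
    A=np.zeros((3,3));b=np.zeros(3)
    for p,uv in zip(ps,uvs):
        c,d=ray(p,[uv]);d=d[0]/np.linalg.norm(d[0]);M=np.eye(3)-np.outer(d,d);A+=M;b+=M@c
    return np.linalg.solve(A,b)
def mask(p,c,box):
    hsv=cv2.cvtColor(p["img"],cv2.COLOR_BGR2HSV);h,s,v=[hsv[...,i].astype(int) for i in range(3)]
    m={"red":((h<6)|(h>172))&(s>150)&(v>80),"orange":(h>5)&(h<16)&(s>140)&(v>100),"blue":(h>100)&(h<125)&(s>110)}[c]
    o=np.zeros_like(m);l,t,r,b=box;o[t:b,l:r]=m[t:b,l:r];return o
E
python3 - <<'E'
from h import *
s=pickle.load(open("side0.pkl","rb"));t=pickle.load(open("top0.pkl","rb"))
for p,c,b in((s,"red",(260,250,310,290)),(t,"red",(190,215,240,260)),(s,"orange",(275,85,310,160)),(t,"orange",(320,190,420,225))):
    y,x=np.nonzero(mask(p,c,b));print(c,len(x),x.mean(),y.mean(),x.min(),x.max(),y.min(),y.max())
    if c=="orange":
        for u in range(x.min(),x.max()+1,6): 
            k=x==u; print(u,y[k].mean().round(1),k.sum(),end=" | ")
        print()
def crop(p,b,k,n):
    l,tp,r,bo=b;cv2.imwrite(n,cv2.resize(p["img"][tp:bo,l:r],None,fx=k,fy=k,interpolation=2))
crop(t,(185,205,245,265),10,"pics/t2.png");crop(s,(250,255,315,330),8,"pics/s2.png")
crop(s,(265,80,325,155),8,"pics/s3.png")
E
```

```text
red 170 281.15294117647056 271.4823529411765 277 286 262 281
red 87 202.98850574712642 233.50574712643677 199 208 229 238
orange 175 289.62285714285713 127.59428571428572 284 295 106 150
284 148.0 3 | 290 127.0 23 | 
orange 263 373.7680608365019 212.8212927756654 327 406 210 215
327 213.5 2 | 333 nan 0 | 339 214.0 3 | 345 214.0 3 | 351 214.0 3 | 357 213.0 3 | 363 213.0 3 | 369 212.5 4 | 375 212.5 4 | 381 212.5 4 | 387 212.5 4 | 393 212.5 4 | 399 212.5 4 | 405 212.0 5 | <stdin>:7: RuntimeWarning: Mean of empty slice.
  ret = ret.dtype.type(ret / rcount)
```

View pics/t2.png

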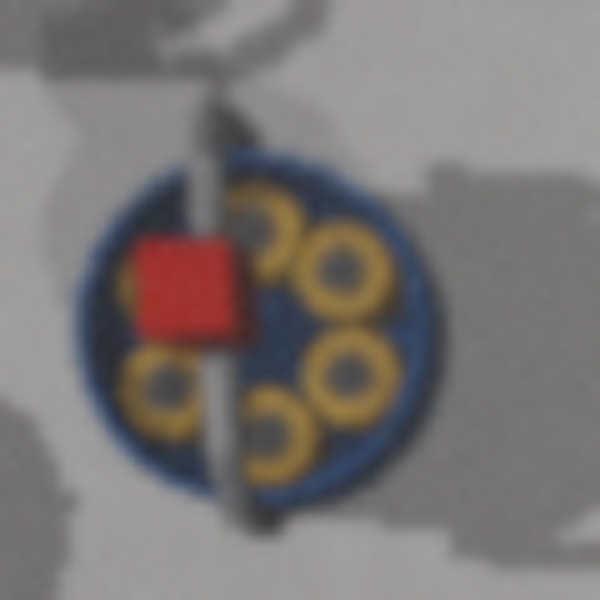

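View pics/s2.png

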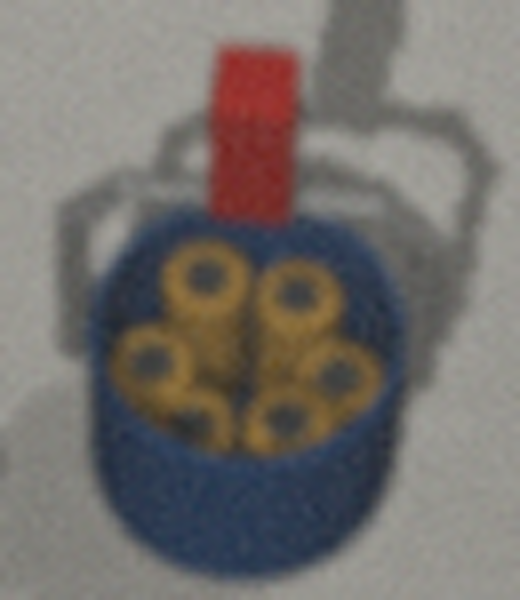

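View pics/s3.png

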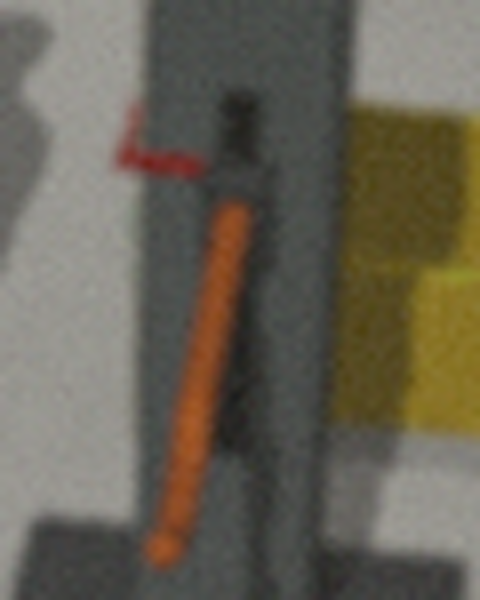

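```bash
cat > a.py <<'E'
from h import *
from scipy.optimize import least_squares
s=pickle.load(open("side0.pkl","rb"));t=pickle.load(open("top0.pkl","rb"))
np.set_printoptions(precision=1,suppress=True)
# blocks: side mask centroid is front+top; use top-face in each
print("block tri top-face", tri([t,s],[(185+18.8-.5+.0,205+29-.5),(250+257/8-.5,255+80/8-.5)]))
print("block top @165",atz(t,[(185+18.8-.5,205+28.8-.5)],165))
print("tin rim centre @60",atz(t,[(185+26-.5,205+33-.5)],60))
print("tip tri",tri([t,s],[(327,213.6),(285.4,148)]))
print("tip @230",atz(t,[(326.5,213.7)],230), "rear@222",atz(t,[(405,212)],222))
print("bail ends: ", atz(t,[(185+20.5-.5,205+11-.5),(185+24-.5,205+51-.5)],112))
E
python3 a.py
```

```text
block tri top-face [509.7  91.3 163.7]
block top @165 [[509.  91. 165.]]
tin rim centre @60 [[508.1  89.3  60. ]]
tip tri [ 540.6 -152.   230.9]
tip @230 [[ 539.9 -151.2  230. ]] rear@222 [[ 543.4 -304.3  222. ]]
bail ends:  [[551.5  95.2 112. ]
 [466.1  86.8 112. ]]
```

```bash
cat > go.py <<'E'
import sys,numpy as np
from scipy.spatial.transform import Rotation as Rn
from station import get_obs
x,y,z,yaw=map(float,sys.argv[1:5])
o=get_obs();q=o["tool_rot"];R=Rn.from_quat(q[[1,2,3,0]])
Y=np.array([np.cos(yaw),np.sin(yaw),0]);Z=np.array([0,0,-1.]);X=np.cross(Y,Z)
T=Rn.from_matrix(np.c_[X,Y,Z])
np.set_printoptions(precision=3,suppress=True)
print("offset cm",R.inv().apply(np.array([x,y,z])-o["eef_pos"])/10,"dr",(R.inv()*T).as_rotvec())
print(o["t"],o["eef_pos"],"toolY",np.arctan2(*R.as_matrix()[1::-1,1]),"f",o["ft_force"],o["gripper_width"],o["joint_pos"])
E
python3 go.py 509 91 235 0.098
cat > ov.py <<'E'
from h import *
s=pickle.load(open("side0.pkl","rb"));t=pickle.load(open("top0.pkl","rb"))
c=np.array([508.7,90.3,0]);a=.098;M=np.array([[np.cos(a),-np.sin(a),0],[np.sin(a),np.cos(a),0],[0,0,1]])
th=np.linspace(0,6.28,40)
P=[[(40*np.cos(k),40*np.sin(k),60) for k in th],[(40*np.cos(k),40*np.sin(k),0) for k in th],[(-43,0,60),(-43,0,95),(-30,0,118),(30,0,118),(43,0,95),(43,0,60)],[(10,10,165),(-10,10,165),(-10,-10,165),(10,-10,165),(10,10,165)]]
a2=.023;S=np.array([540.8,-192,0]);M2=np.array([[np.cos(a2),-np.sin(a2),0],[np.sin(a2),np.cos(a2),0],[0,0,1]])
H=[[(0,40,229),(0,15,215),(0,-15,215),(0,-50,225),(0,-128,225)],[(-30,-128,330),(30,-128,330)]]
for p,n,b in((t,"t",(180,180,440,270)),(s,"s",(240,70,320,330))):
    k=3 if n=="t" else 2.2
    im=cv2.resize(p["img"],None,fx=4,fy=4,interpolation=2)
    for L,MM,C in [(l,M,c) for l in P]+[(l,M2,S) for l in H]:
        u=proj(p,np.array(L)@MM.T+C); cv2.polylines(im,[np.int32(u*4+2)],False,(0,255,0),1)
    l,tp,r,bo=b;im=im[tp*4:bo*4,l*4:r*4];f=min(800/im.shape[1],600/im.shape[0],1);cv2.imwrite(f"pics/ov_{n}.png",cv2.resize(im,None,fx=f,fy=f,interpolation=3))
E
python3 ov.py
```

```text
offset cm [-44.304 -38.34   -2.686] dr [-0.     0.     1.108]
0.5 [231.856 607.212 208.129] toolY 1.206064428254179 f [-0.752  0.428 -0.199] 85.65443225151634 [-1.304  0.383  0.044  1.598 -0.018  1.161 -0.05 ]
```

View pics/ov_t.png

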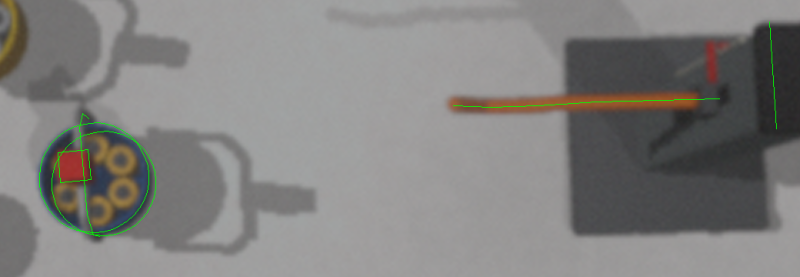

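View pics/ov_s.png

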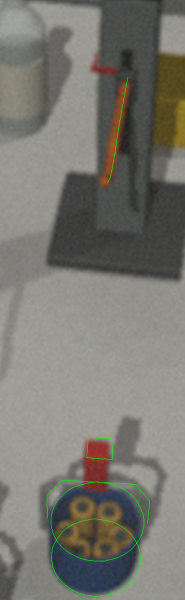

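```bash
cat > ov2.py <<'E'
from h import *
import sys
s=pickle.load(open("side0.pkl","rb"));t=pickle.load(open("top0.pkl","rb"))
out=[]
for a in (0.02,.1):
  c=np.array([508.7,90.3,0]);M=np.array([[np.cos(a),-np.sin(a),0],[np.sin(a),np.cos(a),0],[0,0,1]])
  P=[[(-43,0,30),(-43,0,118),(43,0,118),(43,0,30)],[(10,10,165),(-10,10,165),(-10,-10,165),(10,-10,165),(10,10,165)]]
  for p,b in((t,(185,210,235,260)),(s,(245,255,315,305))):
    k=8;im=cv2.resize(p["img"],None,fx=k,fy=k,interpolation=2)
    for L in P: cv2.polylines(im,[np.int32((proj(p,np.array(L)@M.T+c)+.5)*k)],False,(0,255,0),1)
    l,tp,r,bo=b;out.append(cv2.resize(im[tp*k:bo*k,l*k:r*k],(400,300) if p is s else (300,300)))
cv2.imwrite("pics/ov2.png",np.vstack([np.hstack(out[:2]),np.hstack(out[2:])]))
E
python3 ov2.py
```

```text
(no output)
```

View pics/ov2.png

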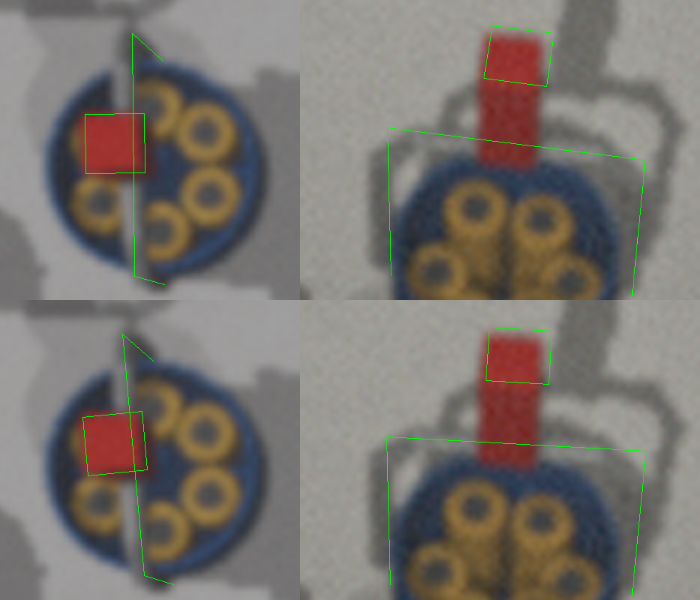

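>>> {"name": "apply_moves", "arguments": {
  "jaw": [1,1,1,1,1],
  "offset": [
    [-3.2,-2.7,-0.3],
    [-6.3,-5.5,-0.5],
    [-9.4,-8.2,-0.8],
    [-12.5,-10.9,-1.1],
    [-15.5,-13.4,-1.3]
  ],
  "dr": [
    [0,0,0.08],
    [0,0,0.16],
    [0,0,0.24],
    [0,0,0.32],
    [0,0,0.4]
  ]
}}

```text
t: 0.92
eef_pos: [329.9, 424.7, 221.6]
tool_rot: [0.0, 0.375, 0.927, 0.0]
ft_force: [0.9, 0.1, 0.9]
gripper_width: 85.5
```

```bash
python3 go.py 510 91 235 0.1
```

```text
offset cm [-36.151 -11.452  -1.347] dr [ 0.001 -0.     0.702]
0.9167 [329.857 424.702 221.619] toolY 0.8017896273155549 f [0.896 0.057 0.855] 85.53792245983968 [-1.152  0.157  0.182  1.862 -0.031  1.125 -0.157]
```

>>> {"name": "apply_moves", "arguments": {
  "jaw": [1,1,1,1,1],
  "offset": [
    [-4,-1.2,-0.1],
    [-8,-2.4,-0.3],
    [-12,-3.6,-0.4],
    [-16,-4.9,-0.6],
    [-19.5,-6.2,-0.7]
  ],
  "dr": [
    [0,0,0.08],
    [0,0,0.16],
    [0,0,0.24],
    [0,0,0.32],
    [0,0,0.4]
  ]
}}

```text
t: 1.33
eef_pos: [428.0, 244.6, 228.9]
tool_rot: [0.0, 0.552, 0.834, 0.001]
ft_force: [0.5, 0.5, -0.2]
gripper_width: 85.5
```

```bash
python3 go.py 510 91 235 0.1
```

```text
offset cm [-17.338   1.554  -0.618] dr [ 0.002 -0.001  0.301]
1.3333 [428.049 244.582 228.851] toolY 0.40080227131504703 f [ 0.497  0.451 -0.198] 85.54714510853469 [-0.954  0.055  0.366  1.959 -0.022  1.129 -0.179]
```

>>> {"name": "apply_moves", "arguments": {
  "jaw": [1,1,1,1,1],
  "offset": [
    [-4,0.4,-0.1],
    [-8,0.7,-0.3],
    [-12,1.1,-0.4],
    [-15.5,1.4,-0.6],
    [-17.3,1.6,-0.6]
  ],
  "dr": [
    [0,0,0.08],
    [0,0,0.16],
    [0,0,0.24],
    [0,0,0.3],
    [0,0,0.3]
  ]
}}

```text
t: 1.75
eef_pos: [511.9, 88.5, 235.3]
tool_rot: [0.002, 0.672, 0.74, 0.001]
ft_force: [0.1, -0.3, -0.5]
gripper_width: 85.1
```

>>> {"name": "apply_moves", "arguments": {
  "jaw": [1,1],
  "offset": [
    [0,0,0],
    [0,0,0]
  ],
  "dr": [
    [0,0,0],
    [0,0,0]
  ]
}}

```text
t: 1.92
eef_pos: [510.1, 93.2, 234.4]
tool_rot: [-0.0, 0.67, 0.742, 0.0]
ft_force: [0.1, 1.7, -0.1]
gripper_width: 85.4
```

```bash
python3 go.py 510 91 132 0.1
python3 - <<'E'
from station import *
import cv2,pickle
for n in("side","top"):
    p=read_camera(n); pickle.dump(p,open(f"{n}1.pkl","wb")); cv2.imwrite(f"pics/{n}1.png",p["img"])
E
```

```text
offset cm [-0.219 -0.035 10.241] dr [ 0.    -0.     0.003]
1.9167 [510.096  93.168 234.415] toolY 0.10257074204373655 f [ 0.123  1.683 -0.112] 85.42503659053159 [-0.761  0.109  0.539  1.903 -0.062  1.145 -0.096]
```

View pics/side1.png

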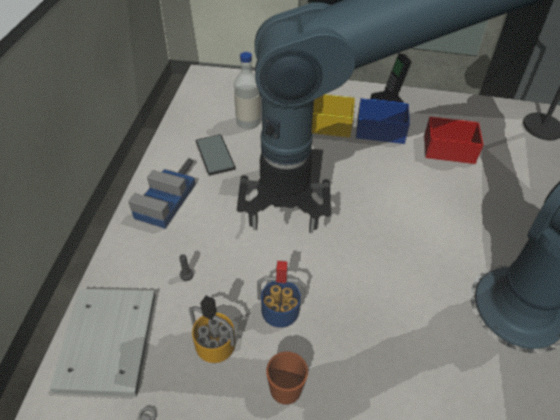

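The gripper (fingers at columns 250–315) stands right over the red block (281, 271), and the scene is unchanged. I'm descending.

>>> {"name": "apply_moves", "arguments": {
  "jaw": [1,1,1,1,1],
  "offset": [
    [0,0,2],
    [0,0,4],
    [0,0,6],
    [0,0,7],
    [0,0,7]
  ],
  "dr": [
    [0,0,0],
    [0,0,0],
    [0,0,0],
    [0,0,0],
    [0,0,0]
  ]
}}

```text
t: 2.43
eef_pos: [506.7, 95.8, 161.4]
tool_rot: [-0.002, 0.667, 0.745, -0.003]
ft_force: [-0.8, -0.3, -0.6]
gripper_width: 85.5
```

```bash
python3 go.py 510 91 132 0.1;python3 - <<'E'
from station import *
import cv2,pickle
o=[]
for n,b in(("side",(230,220,330,320)),("top",(150,190,250,290))):
    p=read_camera(n); l,t,r,bo=b; o.append(cv2.resize(p["img"][t:bo,l:r],(400,400),interpolation=2))
cv2.imwrite("pics/c2.png",cv2.hconcat(o))
E
```

```text
offset cm [-0.513  0.297  2.944] dr [-0.006  0.001  0.01 ]
2.4333 [506.658  95.818 161.448] toolY 0.10955148178442811 f [-0.827 -0.344 -0.561] 85.52041581191389 [-0.743  0.196  0.53   1.981 -0.117  1.    -0.048]
```

View pics/c2.png

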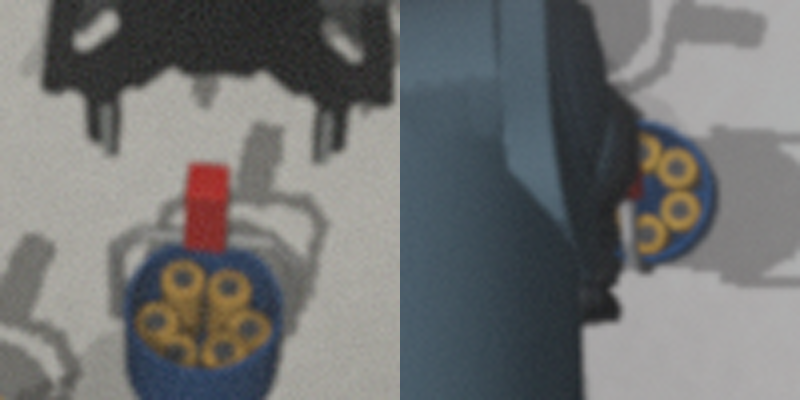

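The fingers straddle the red block, but the measured y is off by about 5 mm. I'll let the arm settle and read it again.

>>> {"name": "apply_moves", "arguments": {
  "jaw": [1,1,1],
  "offset": [
    [0,0,0],
    [0,0,0],
    [0,0,0]
  ],
  "dr": [
    [0,0,0],
    [0,0,0],
    [0,0,0]
  ]
}}

```text
t: 2.78
eef_pos: [510.7, 94.7, 165.4]
tool_rot: [0.0, 0.669, 0.744, 0.001]
ft_force: [0.4, -0.2, 0.0]
gripper_width: 85.3
```

```bash
python3 go.py 510 91 132 0.1
```

```text
offset cm [-0.367 -0.113  3.34 ] dr [ 0.002 -0.001  0.006]
2.7833 [510.662  94.738 165.401] toolY 0.10611975476393512 f [ 0.394 -0.152  0.02 ] 85.26660032499733 [-0.742  0.193  0.533  1.975 -0.117  1.    -0.048]
```

>>> {"name": "apply_moves", "arguments": {
  "jaw": [1,1,1,1,1],
  "offset": [
    [-0.3,-0.1,1.1],
    [-0.3,-0.1,2.2],
    [-0.3,-0.1,3.3],
    [-0.3,-0.1,3.3],
    [-0.3,-0.1,3.3]
  ],
  "dr": [
    [0,0,0],
    [0,0,0],
    [0,0,0],
    [0,0,0],
    [0,0,0]
  ]
}}

```text
t: 3.2
eef_pos: [507.6, 90.8, 129.5]
tool_rot: [-0.001, 0.669, 0.743, -0.002]
ft_force: [0.4, 0.9, -0.3]
gripper_width: 85.6
```

>>> {"name": "apply_moves", "arguments": {
  "jaw": [0.6,0.4,0.3,0.2,0.1],
  "offset": [
    [0,0,0],
    [0,0,0],
    [0,0,0],
    [0,0,0],
    [0,0,0]
  ],
  "dr": [
    [0,0,0],
    [0,0,0],
    [0,0,0],
    [0,0,0],
    [0,0,0]
  ],
  "squeeze": 60
}}

```text
t: 3.62
eef_pos: [509.3, 91.4, 131.5]
tool_rot: [0.0, 0.669, 0.744, 0.0]
ft_force: [-0.3, 0.5, -0.7]
gripper_width: 25.5
```

>>> {"name": "apply_moves", "arguments": {
  "jaw": [0,0,0,0,0],
  "offset": [
    [0,0,0],
    [0,0,0],
    [0,0,0],
    [0,0,0],
    [0,0,0]
  ],
  "dr": [
    [0,0,0],
    [0,0,0],
    [0,0,0],
    [0,0,0],
    [0,0,0]
  ]
}}

```text
t: 4.03
eef_pos: [509.9, 91.6, 131.8]
tool_rot: [0.0, 0.669, 0.744, 0.001]
ft_force: [1.1, 0.6, 3.2]
gripper_width: 18.0
```

```bash
python3 go.py 510 91 132 0.1;python3 - <<'E'
from station import *
import cv2,pickle
o=[]
for n,b in(("side",(230,220,330,320)),("top",(150,190,250,290))):
    p=read_camera(n); l,t,r,bo=b; o.append(cv2.resize(p["img"][t:bo,l:r],(400,400),interpolation=2))
cv2.imwrite("pics/c3.png",cv2.hconcat(o))
E
```

```text
offset cm [-0.066  0.004 -0.023] dr [ 0.002 -0.     0.006]
4.0333 [509.889  91.649 131.772] toolY 0.10621381660524963 f [1.069 0.557 3.178] 17.972218502272565 [-0.725  0.239  0.526  2.006 -0.149  0.931 -0.016]
```

View pics/c3.png

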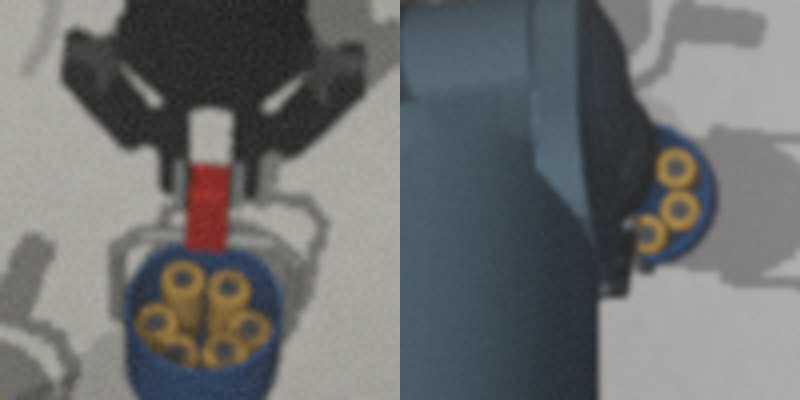

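The pads hold the red block (columns 185–235 of the left crop) and the tin is undisturbed. I'm lifting.

>>> {"name": "apply_moves", "arguments": {
  "jaw": [0,0,0,0,0],
  "offset": [
    [0,0,-1],
    [0,0,-2.5],
    [0,0,-4.5],
    [0,0,-6.5],
    [0,0,-8]
  ],
  "dr": [
    [0,0,0],
    [0,0,0],
    [0,0,0],
    [0,0,0],
    [0,0,0]
  ]
}}

```text
t: 4.55
eef_pos: [506.8, 90.4, 210.8]
tool_rot: [-0.001, 0.669, 0.743, -0.002]
ft_force: [0.8, 1.5, -5.3]
gripper_width: 18.1
```

>>> {"name": "apply_moves", "arguments": {
  "jaw": [0,0,0,0,0],
  "offset": [
    [0,0,-1.5],
    [0,0,-3.5],
    [0,0,-5],
    [0,0,-6],
    [0,0,-6.4]
  ],
  "dr": [
    [0,0,0],
    [0,0,0],
    [0,0,0],
    [0,0,0],
    [0,0,0]
  ]
}}

```text
t: 4.97
eef_pos: [508.3, 90.9, 275.5]
tool_rot: [-0.0, 0.669, 0.743, -0.0]
ft_force: [1.5, 0.2, -4.8]
gripper_width: 18.1
```

>>> {"name": "apply_moves", "arguments": {
  "jaw": [0,0,0,0,0],
  "offset": [
    [0,0,0],
    [0,0,0],
    [0,0,0],
    [0,0,0],
    [0,0,0]
  ],
  "dr": [
    [0,0,0],
    [0,0,0],
    [0,0,0],
    [0,0,0],
    [0,0,0]
  ]
}}

```text
t: 5.38
eef_pos: [508.3, 91.1, 274.1]
tool_rot: [-0.0, 0.669, 0.744, -0.001]
ft_force: [0.8, -0.3, -5.0]
gripper_width: 17.8
```

```bash
python3 go.py 540.5 -90 272 0.023;python3 - <<'E'
from station import *
import cv2,pickle
p=read_camera("side");cv2.imwrite("pics/s4.png",p["img"]);pickle.dump(p,open("side4.pkl","wb"))
E
```

```text
offset cm [-18.352   1.289   0.219] dr [-0.002  0.001  0.083]
5.3833 [508.261  91.124 274.085] toolY 0.10605295298641655 f [ 0.797 -0.349 -5.003] 17.848501542650187 [-0.771  0.068  0.542  1.856 -0.037  1.229 -0.112]
```

View pics/s4.png

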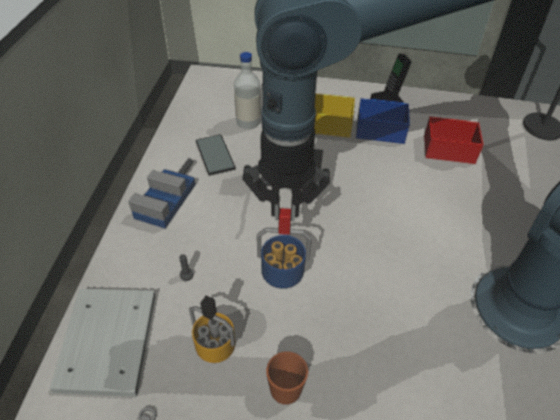

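The tin hangs level in the gripper (tin at 283, 260), weighing about 5 N, and the yellow tin is untouched. I'm carrying it to a standoff in front of the tip.

>>> {"name": "apply_moves", "arguments": {
  "jaw": [0,0,0,0,0],
  "offset": [
    [-1,0.1,0],
    [-3,0.2,0.1],
    [-5.5,0.4,0.2],
    [-8,0.6,0.3],
    [-10.5,0.8,0.4]
  ],
  "dr": [
    [0,0,0.01],
    [0,0,0.02],
    [0,0,0.03],
    [0,0,0.04],
    [0,0,0.05]
  ]
}}

```text
t: 5.85
eef_pos: [528.2, -14.3, 271.2]
tool_rot: [0.0, 0.687, 0.726, -0.0]
ft_force: [0.6, -0.6, -5.1]
gripper_width: 18.1
```

>>> {"name": "apply_moves", "arguments": {
  "jaw": [0,0,0,0,0],
  "offset": [
    [-2.5,0.2,0],
    [-4.5,0.3,0],
    [-6.2,0.3,0],
    [-7.4,0.3,0],
    [-8,0.3,0]
  ],
  "dr": [
    [0,0,0.01],
    [0,0,0.02],
    [0,0,0.03],
    [0,0,0.03],
    [0,0,0.03]
  ]
}}

```text
t: 6.27
eef_pos: [535.1, -96.1, 271.3]
tool_rot: [0.001, 0.7, 0.715, -0.001]
ft_force: [-0.0, -1.2, -4.9]
gripper_width: 18.1
```

>>> {"name": "apply_moves", "arguments": {
  "jaw": [0,0,0,0,0],
  "offset": [
    [0,0,0],
    [0,0,0],
    [0,0,0],
    [0,0,0],
    [0,0,0]
  ],
  "dr": [
    [0,0,0],
    [0,0,0],
    [0,0,0],
    [0,0,0],
    [0,0,0]
  ]
}}

```text
t: 6.68
eef_pos: [535.7, -90.5, 271.1]
tool_rot: [-0.0, 0.697, 0.717, 0.0]
ft_force: [0.1, 0.2, -3.6]
gripper_width: 18.2
```

```bash
python3 go.py 540.8 -192 270 0.023;python3 - <<'E'
from station import *
import cv2,pickle
o=[]
for n,b in(("side",(220,60,360,260)),("top",(230,130,450,290))):
    p=read_camera(n); l,t,r,bo=b; o.append(cv2.resize(p["img"][t:bo,l:r],None,fx=(500/(bo-t)),fy=500/(bo-t),interpolation=2)[:, :450])
    pickle.dump(p,open(n+"5.pkl","wb"))
cv2.imwrite("pics/c5.png",cv2.hconcat(o))
E
```

```text
offset cm [-10.159   0.223   0.104] dr [-0.    -0.     0.005]
6.6833 [535.685 -90.519 271.087] toolY 0.02843059444489825 f [ 0.098  0.206 -3.556] 18.220976446897595 [-0.545  0.142  0.704  1.808 -0.098  1.227  0.216]
```

View pics/c5.png

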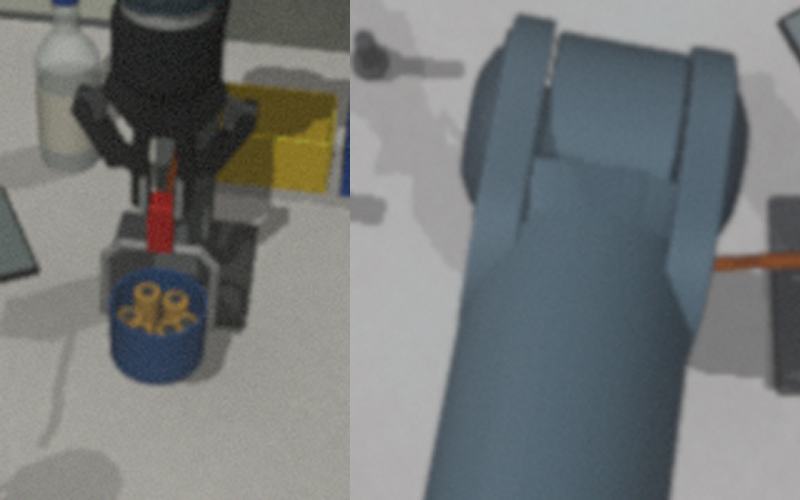

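Run:
```python
from h import *
p=pickle.load(open("side5.pkl","rb"))
a=.028;c=np.array([535.7,-90.5,0]);z=271-131.8
print(proj(p,[c+[43*np.cos(a),43*np.sin(a),z+118],c+[-43*np.cos(a),-43*np.sin(a),z+118],c+[0,0,z+60],c+[0,0,z+165]]).round(1))
```

```text
[[261.9 156.3]
 [306.2 160.6]
 [283.3 180.1]
 [284.6 139.4]]
```

The bail is where the model puts it (ends at columns 262 and 306, crossbar near row 158). I'll align x first, then feed it over the tip.

>>> {"name": "apply_moves", "arguments": {
  "jaw": [0,0,0,0,0],
  "offset": [
    [-1,0.3,0.1],
    [-2.2,0.5,0.1],
    [-3.6,0.5,0.1],
    [-5,0.4,0.1],
    [-6,0.4,0.1]
  ],
  "dr": [
    [0,0,0],
    [0,0,0.005],
    [0,0,0.005],
    [0,0,0.005],
    [0,0,0.005]
  ]
}}

```text
t: 7.2
eef_pos: [540.7, -154.6, 270.4]
tool_rot: [0.001, 0.7, 0.714, -0.001]
ft_force: [-0.8, -1.3, -4.8]
gripper_width: 18.0
```

>>> {"name": "apply_moves", "arguments": {
  "jaw": [0,0,0,0,0],
  "offset": [
    [-1.2,0,0],
    [-2.4,0,0],
    [-3.4,-0.1,0],
    [-4,-0.1,0],
    [-4.1,-0.1,0]
  ],
  "dr": [
    [0,0,0],
    [0,0,0],
    [0,0,0],
    [0,0,0],
    [0,0,0]
  ]
}}

```text
t: 7.62
eef_pos: [540.5, -195.3, 270.3]
tool_rot: [0.0, 0.701, 0.713, -0.001]
ft_force: [0.0, -1.1, -5.3]
gripper_width: 18.1
```

>>> {"name": "apply_moves", "arguments": {
  "jaw": [0,0,0,0],
  "offset": [
    [0,0,0],
    [0,0,0],
    [0,0,0],
    [0,0,0]
  ],
  "dr": [
    [0,0,0],
    [0,0,0],
    [0,0,0],
    [0,0,0]
  ]
}}

```text
t: 7.95
eef_pos: [541.3, -191.7, 270.1]
tool_rot: [-0.0, 0.699, 0.715, 0.0]
ft_force: [-0.5, -0.5, -4.7]
gripper_width: 17.9
```

```bash
python3 go.py 540.8 -192 242 0.023;python3 - <<'E'
from station import *
import cv2,pickle
o=[]
for n,b in(("side",(240,60,340,190)),("top",(300,150,440,290))):
    p=read_camera(n); l,t,r,bo=b; o.append(cv2.resize(p["img"][t:bo,l:r],None,fx=(520/(bo-t)),fy=520/(bo-t),interpolation=2)[:, :400])
    pickle.dump(p,open(n+"6.pkl","wb"))
cv2.imwrite("pics/c6.png",cv2.hconcat(o))
E
```

```text
offset cm [-0.033 -0.045  2.807] dr [-0.    -0.001 -0.   ]
7.95 [ 541.25  -191.672  270.067] toolY 0.022832426337742063 f [-0.548 -0.489 -4.664] 17.902571823342583 [-0.385  0.229  0.764  1.741 -0.167  1.239  0.444]
```

View pics/c6.png

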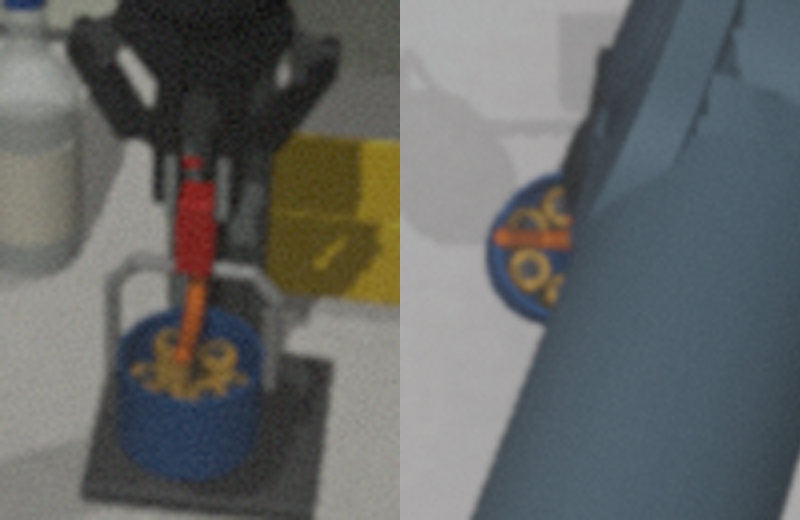

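The orange tip (182, 358 in the left crop) sticks out through the opening below the crossbar and has not been pushed. I'm lowering slowly.

>>> {"name": "apply_moves", "arguments": {
  "jaw": [0,0,0,0,0],
  "offset": [
    [0,0,0.5],
    [0,0,1.1],
    [0,0,1.7],
    [0,0,2.3],
    [0,0,2.7]
  ],
  "dr": [
    [0,0,0],
    [0,0,0],
    [0,0,0],
    [0,0,0],
    [0,0,0]
  ]
}}

```text
t: 8.47
eef_pos: [540.2, -192.6, 241.7]
tool_rot: [-0.001, 0.7, 0.714, -0.001]
ft_force: [0.4, -0.3, -4.9]
gripper_width: 17.9
```

>>> {"name": "apply_moves", "arguments": {
  "jaw": [0,0,0,0,0],
  "offset": [
    [0,0,0.2],
    [0,0,0.5],
    [0,0,0.8],
    [0,0,1.1],
    [0,0,1.4]
  ],
  "dr": [
    [0,0,0],
    [0,0,0],
    [0,0,0],
    [0,0,0],
    [0,0,0]
  ]
}}

```text
t: 8.88
eef_pos: [541.1, -193.0, 229.3]
tool_rot: [0.0, 0.7, 0.714, 0.0]
ft_force: [-0.7, 0.4, -3.2]
gripper_width: 17.8
```

>>> {"name": "apply_moves", "arguments": {
  "jaw": [0,0,0,0,0],
  "offset": [
    [0,0,0],
    [0,0,0],
    [0,0,0],
    [0,0,0],
    [0,0,0]
  ],
  "dr": [
    [0,0,0],
    [0,0,0],
    [0,0,0],
    [0,0,0],
    [0,0,0]
  ]
}}

```text
t: 9.3
eef_pos: [541.1, -192.9, 229.4]
tool_rot: [0.0, 0.7, 0.714, 0.0]
ft_force: [-1.0, -0.8, -3.3]
gripper_width: 17.8
```

```bash
cat > look.py <<'E'
from station import *
import cv2,pickle,sys
k=sys.argv[1];o=[]
for n,b in(("side",(240,60,340,190)),("top",(300,150,440,290))):
    p=read_camera(n); l,t,r,bo=b; o.append(cv2.resize(p["img"][t:bo,l:r],None,fx=(520/(bo-t)),fy=520/(bo-t),interpolation=2)[:, :400])
    pickle.dump(p,open(n+k+".pkl","wb"))
cv2.imwrite(f"pics/c{k}.png",cv2.hconcat(o))
E
python3 go.py 541 -192 206 0.023; python3 look.py 7
```

```text
offset cm [ 0.092 -0.006  2.342] dr [ 0.     0.    -0.002]
9.3 [ 541.075 -192.916  229.423] toolY 0.02100343907089304 f [-1.002 -0.77  -3.3  ] 17.830874757631136 [-0.368  0.269  0.755  1.79  -0.2    1.161  0.47 ]
```

View pics/c7.png

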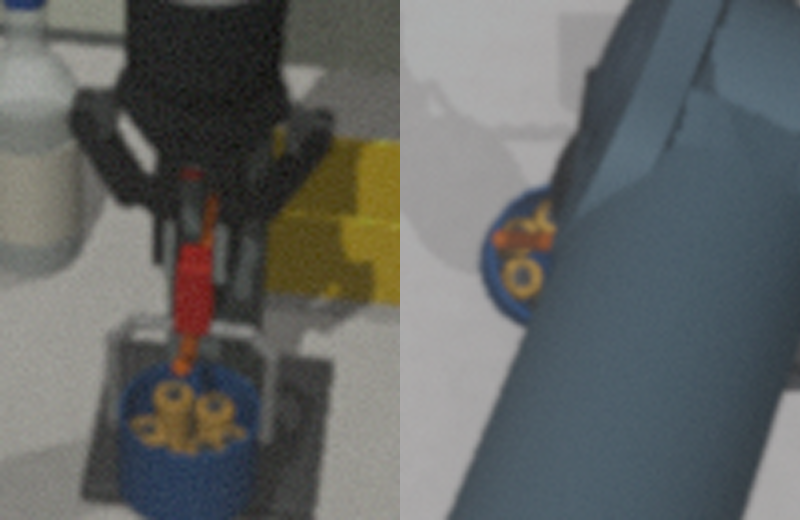

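The tip has begun to sink (row 358 to 367) and the wrist load has dropped to 3.3 N, so the spring is taking the tin. I'm continuing down slowly.

>>> {"name": "apply_moves", "arguments": {
  "jaw": [0,0,0,0,0],
  "offset": [
    [0,0,0.3],
    [0,0,0.6],
    [0,0,0.9],
    [0,0,1.2],
    [0,0,1.4]
  ],
  "dr": [
    [0,0,0],
    [0,0,0],
    [0,0,0],
    [0,0,0],
    [0,0,0]
  ]
}}

```text
t: 9.82
eef_pos: [541.3, -192.9, 215.0]
tool_rot: [0.0, 0.7, 0.715, 0.0]
ft_force: [0.2, 0.1, -2.3]
gripper_width: 18.2
```

>>> {"name": "apply_moves", "arguments": {
  "jaw": [0,0,0,0,0],
  "offset": [
    [0,0,0.2],
    [0,0,0.4],
    [0,0,0.6],
    [0,0,0.6],
    [0,0,0.6]
  ],
  "dr": [
    [0,0,0],
    [0,0,0],
    [0,0,0],
    [0,0,0],
    [0,0,0]
  ]
}}

```text
t: 10.23
eef_pos: [541.2, -192.9, 209.4]
tool_rot: [0.0, 0.7, 0.715, 0.0]
ft_force: [-0.2, -1.0, -1.3]
gripper_width: 18.4
```

>>> {"name": "apply_moves", "arguments": {
  "jaw": [0,0,0],
  "offset": [
    [0,0,0],
    [0,0,0],
    [0,0,0]
  ],
  "dr": [
    [0,0,0],
    [0,0,0],
    [0,0,0]
  ]
}}

```text
t: 10.48
eef_pos: [541.3, -193.0, 209.4]
tool_rot: [0.0, 0.7, 0.714, 0.0]
ft_force: [-0.7, -0.1, -0.7]
gripper_width: 18.1
```

>>> {"name": "apply_moves", "arguments": {
  "jaw": [0],
  "offset": [
    [0,0,0]
  ],
  "dr": [
    [0,0,0]
  ]
}}

```text
t: 10.57
eef_pos: [541.2, -192.9, 209.4]
tool_rot: [0.0, 0.7, 0.715, 0.0]
ft_force: [-0.3, -0.9, -0.4]
gripper_width: 18.3
```

```bash
python3 go.py 541 -192 206 0.023; python3 look.py 8
python3 - <<'E'
from station import *
f=[]
for i in range(8):
    read_camera("top"); f.append(get_obs()["ft_force"].round(2))
print(f)
E
```

```text
offset cm [ 0.092 -0.022  0.338] dr [ 0.001  0.    -0.002]
10.5667 [ 541.238 -192.917  209.38 ] toolY 0.021064010536335248 f [-0.283 -0.926 -0.359] 18.266210757631285 [-0.358  0.291  0.747  1.811 -0.218  1.123  0.484]
[array([-0.54, -0.12, -1.27]), array([ 0.2 ,  0.66, -1.13]), array([ 0.34, -0.24, -0.47]), array([ 0.3 , -0.27, -0.32]), array([ 1.02, -0.72, -0.55]), array([ 1.02, -0.17,  0.56]), array([ 1.24, -0.64, -0.34]), array([ 0.29, -1.03, -0.23])]
```

View pics/c8.png

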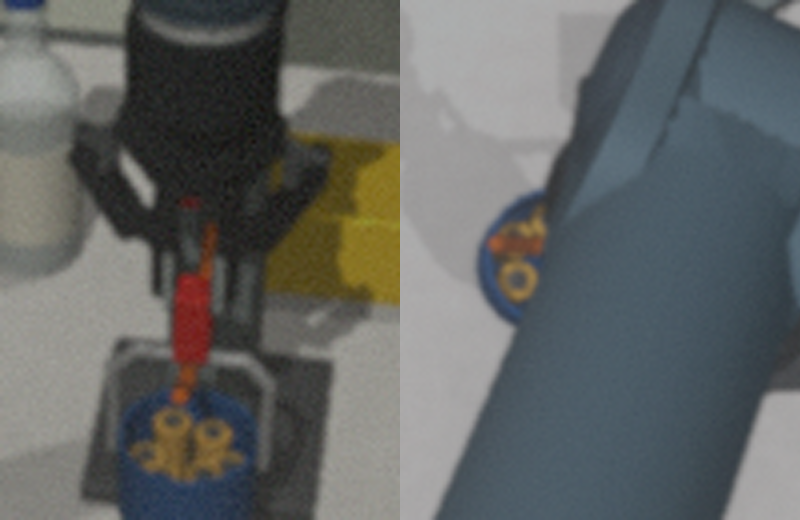

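The wrist load is down to about 0.5 N (roughly 3 mm of spring), with the tip at row 397 in the crop. I'll go a touch lower and then open.

>>> {"name": "apply_moves", "arguments": {
  "jaw": [0,0,0,0,0],
  "offset": [
    [0,0,0.1],
    [0,0,0.2],
    [0,0,0.3],
    [0,0,0.3],
    [0,0,0.3]
  ],
  "dr": [
    [0,0,0],
    [0,0,0],
    [0,0,0],
    [0,0,0],
    [0,0,0]
  ],
  "squeeze": 20
}}

```text
t: 11.48
eef_pos: [541.1, -192.9, 206.2]
tool_rot: [0.0, 0.7, 0.715, 0.0]
ft_force: [1.0, -0.9, 0.4]
gripper_width: 17.7
```

>>> {"name": "apply_moves", "arguments": {
  "jaw": [0.15,0.2,0.25,0.3,0.35],
  "offset": [
    [0,0,0],
    [0,0,0],
    [0,0,0],
    [0,0,0],
    [0,0,0]
  ],
  "dr": [
    [0,0,0],
    [0,0,0],
    [0,0,0],
    [0,0,0],
    [0,0,0]
  ]
}}

```text
t: 11.9
eef_pos: [540.5, -192.7, 206.0]
tool_rot: [-0.001, 0.7, 0.715, -0.0]
ft_force: [0.3, -0.3, -0.2]
gripper_width: 30.1
```

>>> {"name": "apply_moves", "arguments": {
  "jaw": [0.45,0.55,0.65,0.65,0.65],
  "offset": [
    [0,0,0],
    [0,0,0],
    [0,0,0],
    [0,0,0],
    [0,0,0]
  ],
  "dr": [
    [0,0,0],
    [0,0,0],
    [0,0,0],
    [0,0,0],
    [0,0,0]
  ]
}}

```text
t: 12.32
eef_pos: [540.9, -192.8, 206.2]
tool_rot: [-0.0, 0.7, 0.714, -0.0]
ft_force: [0.7, 0.1, -0.1]
gripper_width: 55.7
```

```bash
python3 go.py 541 -192 290 0.023; python3 look.py 9
```

```text
offset cm [ 0.084  0.007 -8.384] dr [-0.    -0.    -0.002]
12.3167 [ 540.944 -192.839  206.162] toolY 0.020998950108065875 f [ 0.684  0.138 -0.05 ] 55.72794347941387 [-0.357  0.295  0.746  1.814 -0.221  1.118  0.487]
```

View pics/c9.png

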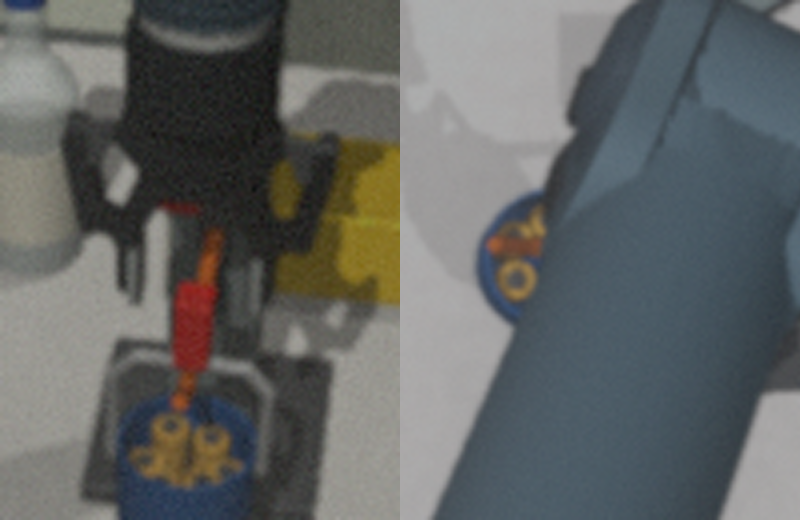

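The fingers are clear on both sides of the red block and the tin hangs upright. I'm backing straight up, then away from the scale.

>>> {"name": "apply_moves", "arguments": {
  "jaw": [0.65,0.65,0.65,0.65,0.65],
  "offset": [
    [0,0,-1],
    [0,0,-2.5],
    [0,0,-4.5],
    [0,0,-6.5],
    [0,0,-8.5]
  ],
  "dr": [
    [0,0,0],
    [0,0,0],
    [0,0,0],
    [0,0,0],
    [0,0,0]
  ]
}}

```text
t: 12.83
eef_pos: [540.9, -193.1, 292.8]
tool_rot: [0.0, 0.7, 0.714, 0.0]
ft_force: [0.7, 0.1, 0.9]
gripper_width: 55.7
```

>>> {"name": "apply_moves", "arguments": {
  "jaw": [0.65,0.65,0.65,0.65,0.65],
  "offset": [
    [2,0,-2],
    [5,0,-3],
    [8.5,0,-3],
    [12,0,-3],
    [15.5,0,-3]
  ],
  "dr": [
    [0,0,0],
    [0,0,0],
    [0,0,0],
    [0,0,0],
    [0,0,0]
  ]
}}

```text
t: 13.25
eef_pos: [537.8, -36.9, 322.7]
tool_rot: [0.001, 0.7, 0.714, 0.001]
ft_force: [0.4, 0.0, -0.5]
gripper_width: 55.2
```

>>> {"name": "apply_moves", "arguments": {
  "jaw": [0.65,0.65,0.65,0.65,0.65],
  "offset": [
    [3,-2,0],
    [6,-4,0],
    [9,-6,0],
    [12,-8,0],
    [15,-10,0]
  ],
  "dr": [
    [0,0,0],
    [0,0,0],
    [0,0,0],
    [0,0,0],
    [0,0,0]
  ]
}}

```text
t: 13.67
eef_pos: [433.7, 110.9, 322.2]
tool_rot: [0.0, 0.7, 0.714, 0.001]
ft_force: [1.0, 1.5, -0.2]
gripper_width: 55.3
```

>>> {"name": "apply_moves", "arguments": {
  "jaw": [0.65,0.65,0.65,0.65,0.65],
  "offset": [
    [0,0,0],
    [0,0,0],
    [0,0,0],
    [0,0,0],
    [0,0,0]
  ],
  "dr": [
    [0,0,0],
    [0,0,0],
    [0,0,0],
    [0,0,0],
    [0,0,0]
  ]
}}

```text
t: 14.08
eef_pos: [435.5, 108.4, 321.4]
tool_rot: [0.0, 0.701, 0.713, 0.0]
ft_force: [-0.3, -1.0, -0.2]
gripper_width: 55.6
```

```bash
python3 go.py 541 -192 290 0.023; python3 look.py 10; sleep 0
python3 - <<'E'
from station import *
import cv2
for i in range(8): p=read_camera("side")
cv2.imwrite("pics/s11.png",p["img"])
E
python3 look.py 11
python3 - <<'E'
from h import *
for k in("10","11"):
    s=pickle.load(open(f"side{k}.pkl","rb"));t=pickle.load(open(f"top{k}.pkl","rb"))
    for p,b in((s,(255,100,320,200)),(t,(300,190,440,260))):
        y,x=np.nonzero(mask(p,"red",b));print(k,len(x),x.mean(),y.mean(),y.min(),y.max())
E
```

```text
offset cm [-30.214  10.029   3.146] dr [ 0.     0.    -0.006]
14.0833 [435.457 108.353 321.418] toolY 0.017394245389461084 f [-0.258 -0.964 -0.158] 55.5726293884138 [-0.823 -0.129  0.449  1.924  0.058  1.334 -0.374]
10 188 287.74468085106383 138.67021276595744 111 152
10 112 355.0267857142857 212.64285714285714 198 218
11 190 287.7894736842105 138.9578947368421 111 152
11 111 356.13513513513516 212.48648648648648 198 218
```

View pics/c11.png

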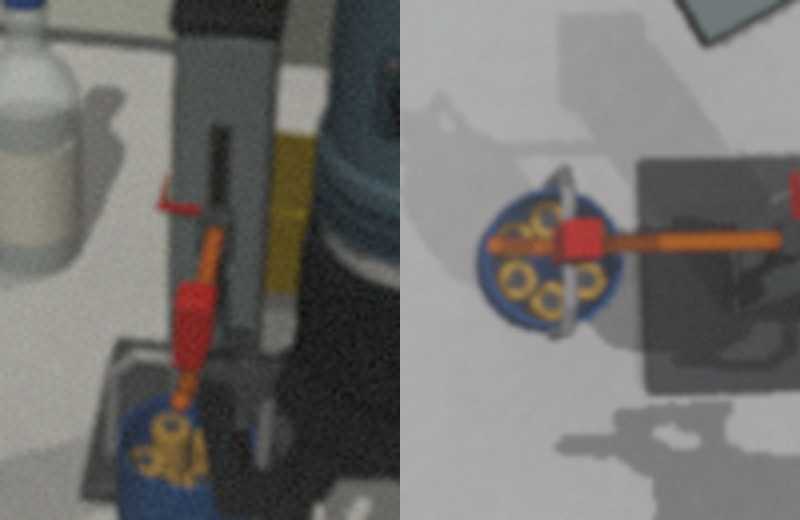

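View pics/s11.png

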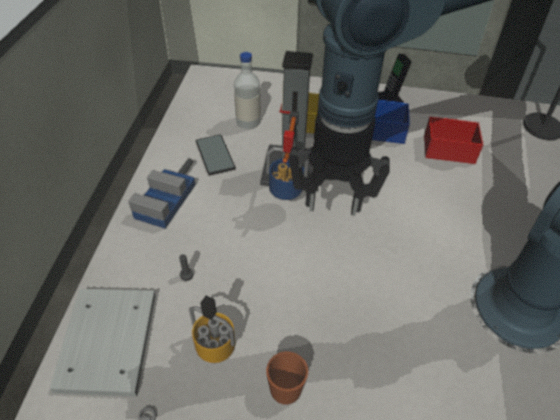

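The tin hangs free in the seat with the arm well clear and the yellow tin unmoved at (214, 337). I'll check position, sag and stillness in numbers.

Run:
```python
from h import *
from station import *
for i in range(6):
    t=read_camera("top");s=read_camera("side")
    yt,xt=np.nonzero(mask(t,"red",(345,205,380,225)));ys,xs=np.nonzero(mask(s,"red",(278,125,300,160)))
    print(round(get_obs()["t"],2),xt.mean().round(2),yt.mean().round(2),xs.mean().round(2),ys.mean().round(2))
# block top face centre: top crop (582,240)->; tips
k=520/140;tb=(300+(582-400)/k-.5,150+240/k-.5);tt=(300+(492-400)/k,150+244/k-.5);sb=(240+196/4-.5,60+297/4-.5);st=(240+180/4,60+401/4-.5)
print("block top",tri([t,s],[tb,sb]),"tip",tri([t,s],[tt,st]))
print(boxes_of(s,"yellow_tin")[:1],boxes_of(t,"yellow_tin")[:1])
```

```text
14.78 349.33 213.78 287.99 140.66
14.88 349.33 213.78 287.99 140.45
14.98 349.28 213.79 287.99 140.28
15.08 349.33 213.78 288.01 140.44
15.18 349.33 213.78 288.02 140.48
15.28 349.28 213.79 287.97 140.42
block top [ 539.44268076 -192.04366742  236.30079766] tip [ 540.94345819 -151.18874182  199.47965744]
[{'extent': [190.2, 295.6, 233.8, 361.4], 'confidence': 0.87}] [{'extent': [150.7, 159.4, 190.3, 208.7], 'confidence': 0.6}]
```

```bash
python3 -c "from station import *;print(close_job())"
```

```text
the job is handed in; nothing more can be done
None
```

The blue tin is hanging free by its bail in the hook's seat, and I handed the job in at about 15 s of the 51 s allowed. The system gave no verdict.

I gripped the red block and passed the bail over the tip from +y. I then lowered at 24–36 mm/s after contact, with the tin held, until the wrist load had fallen from about 5 N to about 0. Only then did I open the fingers, back straight up and move clear.

**Last checks:**
- **Position:** the grip block is at about (539, −192) mm. The seat, worked out from the tip, is at about (541, −191) mm.
- **Pointer:** the tip triangulates 31 mm lower than at the start, inside the 18–45 mm window.
- **Stillness:** over six picture pairs in 0.5 s the block's centroid moved by 0.05 px or less sideways. The side view varied by up to about 0.4 px vertically, which I take as noise.
- **Yellow tin:** its boxes are within about 2 px of where they started.
- **Arm:** it stands well clear, touching nothing.

**Small disagreement:** the block height puts the crossbar about 4 mm lower than the hook tip's sag suggests. I put that down to calibration and pixel-picking error, since the pictures show the bar in the seat.

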